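# Slide the hopper gate out over the edge of the packing step

## Task

The flat rectangular slide gate with the finger hole lies on the plywood step, too thin to pick up. With the fingertips, push it flat across the step until the end with the hole sticks out 5 cm (give or take 1 cm) past the step's far edge, square to that edge, with the rest lying on the step, so that a colleague can hook it from below. Do not lift or tip the gate, leave the lid, tin, cup and jar where they are, and take the hand away at the end.

Things in the scene. Friction and masses are not known exactly. Their poses are not given: they have to be found in the camera images.
- step: Fixed plywood step on the bench: a 20 mm board 300 mm (its x) by 500 mm (its y) whose top face is 70 mm above the bench, on two side cheeks, open beneath at its far edge. Origin: centre of its underside, on the bench. Its x axis points to the far edge, roughly away from the robot; y along that edge, z up. There is no lip on any edge. It cannot be moved.
- step_edge (a point): Middle of the step's far edge, on the top face (150 mm along the step's x from its origin, 70 mm up). Axes as the step's: x points outward over the edge, z up.
- gate: Loose slide gate of a hopper: a plain aluminium plate 160 mm (its x) by 100 mm (its y) by 8 mm thick, 220 to 450 g, lying flat on the step. A round 30 mm finger hole goes through it, centred 55 mm from the plate's centre towards its +x end; that end starts nearer the far edge, wholly on the step and up to 0.3 rad out of square. Origin: centre of its underside; z up. It slides with dry friction, which varies, and stops when no longer pushed.
- gate_nose (a point): Middle of the gate's leading (+x, hole) end on its underside, 80 mm from the gate's origin. Its x coordinate in the frame of step_edge is the overhang.
- lid: Loose round aluminium lid, 90 mm across, 8 mm thick, with a knob 22 mm across reaching to 28 mm high, lying on the step beside the gate (left or right of it, centres about 260 mm apart along the step's y). Origin: centre of its underside. To be left alone.
- tin: Loose small round steel sample tin, 48 mm across, 45 mm high, standing on the step between gate and lid, nearer the robot. Origin: centre of its underside. To be left alone.
- cup: Loose white cup, 80 mm across, 75 mm high, on the bench at one side of the step. Origin: centre of its underside. To be left alone.
- jar: Loose amber jar with a steel cap, 72 mm across, 100 mm high, on the bench at the other side of the step. Origin: centre of its underside. To be left alone.
Things that resemble listed ones, but are neither listed nor needed, are in the scene too. Of the things that look like the gate, the smallest one is meant.

How it is judged (in metres and radians):
On the way:
1. the gate's leading end has been pushed out past the far edge while lying flat (x of gate_nose in the frame of step_edge above 0.015 m and angle between gate's own z axis and vertical below 0.06 rad), for 0.1 s.
At the end, for the whole second after the job is handed in: The middle of the gate's hole end is 40 to 60 mm beyond the step's far edge, the gate square to the edge within 0.15 rad, lying flat and still on the step top and not over the step's side edges; lid, tin, cup and jar within 15 mm of where they stood (x of gate_nose in the frame of step_edge between 0.04 and 0.06 m and angle between the x axis of gate and the x axis of step, either way round below 0.15 rad and y of gate in the frame of step between -0.2 and 0.2 m and z of gate in the frame of step between 0.066 and 0.074 m and angle between gate's own z axis and vertical below 0.04 rad and linear speed of gate below 0.01 m/s and distance of each of lid, tin, cup, jar from where it was at the start of the episode below 0.015 m); the robot touches nothing.
It fails at once if the gate is lifted more than 5 mm off the step (z of gate in the frame of step above 0.075 m).
It fails at once if the gate is tipped or falls off (angle between gate's own z axis and vertical above 0.12 rad or z of gate in the frame of step below 0.055 m).
It fails at once if the lid or the tin is moved more than 15 mm or tipped (distance of any of lid, tin from where it was at the start of the episode above 0.015 m or angle between any of lid, tin's own z axis and vertical above 0.3 rad).
It fails at once if the cup or the jar is moved more than 15 mm or tipped (distance of any of cup, jar from where it was at the start of the episode above 0.015 m or angle between any of cup, jar's own z axis and vertical above 0.3 rad).
It also fails if it takes over 38 s, if anything falls off the work surface, if the arm or the gripper's body presses on something with over 40 N, if the wrist force passes 120 N, or if a joint passes its speed limit or range.

## Robot

A 7-joint arm with a two-finger parallel gripper is mounted at the origin on the work surface. World frame = base frame: x ahead of the robot, y to its left, z up, the work surface at z = 0. Lengths are in mm, angles in rad, forces in N, time in s.
With the tool pointing down it reaches from about 400 to 875 mm from the base axis. Payload 19.3 kg.
Tool frame: the origin (TCP) lies at the very end of the fingers, on their centre line; the grasp point (between the pads) lies 19 mm behind it (grip_point_offset is the z of the grasp point in the tool frame, in mm); z points along the fingers, x is the direction in which the jaws open and shut, and the axes are right-handed (so a half turn about z gives the same grasp; the last joint's range is limited). The gripper opens to 85 mm and grips with 20 to 120 N. Pads are 22 mm wide; open, the fingers measure 114 mm over their backs; the gripper's body (76 mm by 85 mm) begins 54 mm behind the grasp point. The pads swing forward as they close: fully open they stand 13 mm farther back than shut.
Start: joints at [-1.331, 0.521, -0.036, 1.599, 0.021, 1.021, -0.113], TCP at [190.561, 595.232, 231.291] pointing down, gripper open.
Joint ranges: [-2.91, 2.91], [-0.3, 2.13], [-1.5, 1.42], [0.17, 2.43], [-1.26, 4.41], [0.16, 1.93], [-2.52, 2.52]. Speed limits (rad/s): [1.89, 1.89, 2.39, 2.39, 3.01, 3.01, 3.01].

## Interface

Orientations are given as a 3x3 rotation matrix whose columns are the frame's x, y, z axes.
In Python, from workcell import movep, movel, goto_joints, open_gripper, clamp, wait, inverse_kinematics, read_state, camera, PlanningError, finish_job, grip_point_offset gives the robot as it stands. Calls block until the motion is done:
- movep(position, orientation): joint-space move of the TCP to a pose.
- movel(position, frame=None, max_speed=150, guard=None): straight line of the TCP; frame=None keeps the orientation; max_speed is the mean speed in mm/s. With guard (N) it stops when the force on the tool has changed by that much, and returns True; else False.
- goto_joints(angles): joint-space move.
- open_gripper() and clamp(): open the fingers fully, or close them until they stop; the grip force is fixed at half the most.
- wait(seconds).
- inverse_kinematics(position, orientation): joint angles nearest the present ones, or None.
- read_state(): the state.
- camera(name): name is "side" or "top"; returns a dict with "image" (420x560x3 uint8, blue, green, red), "range_z" (420x560 float32, mm along the optical axis (not along the pixel's ray), 0 where there is no reading), "fx", "fy", "cx", "cy" (pixels), "cam_to_world" (4x4, takes a point from camera to world coordinates). Camera axes: x right, y up, looking along -z (the intrinsics and any distortion apply to the point x, -y, -z); pixel columns grow to the right and rows downward; lengths in mm; the calibration is good to about 2 mm. A picture is of the moment at which its call begins.
A pose or a line that the arm cannot do raises PlanningError and nothing moves.
- finish_job(): hands the job in, once; it reports no verdict.
The state is a dict: "time": time; "qpos": joint angles; "qvel": joint speeds; "joint_efforts": joint torques, N m; "eef_pos": TCP position; "tool_rot": TCP orientation; "ft_force": force on the tool from outside, world axes, zero at the start; "torque": the same for the moment, N m; "finger_gap": finger opening in mm.
Only numpy, scipy, OpenCV 4.12 (cv2) and the standard library are available. Lean on these libraries where they do the work, as an engineer would, in place of code of your own. Each camera call takes 0.05 s, during which the arm holds its last target.

## Working session

There is one attempt and no reset: what is moved stays moved. The work goes in short steps, each a Python script; the robot and the scene stay as the last script left them, time stands still between calls to the robot, and variables do not carry over. Pictures are saved under pics/ and viewed, and the job is handed in when it is done.

```bash
ls; mkdir -p pics
python3 - <<'E'
from workcell import *
import cv2,numpy as np
for n in("top","side"):
    c=camera(n); cv2.imwrite(f"pics/{n}0.png",c["image"]); np.savez(f"{n}0.npz",**{k:v for k,v in c.items()})
    print(n,{k:(v if np.size(v)<20 else np.shape(v)) for k,v in c.items()})
s=read_state();print(s["time"],s["eef_pos"],s["tool_rot"],s["finger_gap"])
E
```

```text
pics
top {'image': (420, 560, 3), 'range_z': (420, 560), 'fx': 380.9793088000238, 'fy': 380.9793088000238, 'cx': 276.86302648255037, 'cy': 205.42769581358422, 'cam_to_world': array([[ 2.33889499e-02,  9.90933635e-01, -1.32300747e-01,
         3.29902190e+02],
       [-9.99593181e-01,  2.53408356e-02,  1.30887514e-02,
         1.85815194e+01],
       [ 1.63226955e-02,  1.31940792e-01,  9.91123200e-01,
         1.12073718e+03],
       [ 0.00000000e+00,  0.00000000e+00,  0.00000000e+00,
         1.00000000e+00]])}
side {'image': (420, 560, 3), 'range_z': (420, 560), 'fx': 540.437984180138, 'fy': 540.437984180138, 'cx': 276.4163432702398, 'cy': 221.21220416445377, 'cam_to_world': array([[-9.86135139e-01,  1.16118045e-01, -1.18549939e-01,
         2.46577511e+02],
       [-1.65435754e-01, -7.43807707e-01,  6.47596407e-01,
         1.25603307e+03],
       [-1.29807294e-02,  6.58229971e-01,  7.52704992e-01,
         1.52434323e+03],
       [ 0.00000000e+00,  0.00000000e+00,  0.00000000e+00,
         1.00000000e+00]])}
0.1 [190.49098213 594.94132303 230.78249799] [[ 3.04930487e-01  9.52374581e-01 -2.36345004e-04]
 [ 9.52374060e-01 -3.04930568e-01 -9.98776877e-04]
 [-1.02327853e-03  7.94686682e-05 -9.99999473e-01]] 85.26487023904072
```

View pics/top0.png

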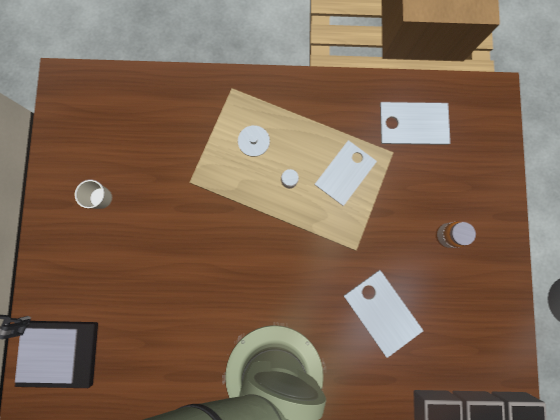

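View pics/side0.png

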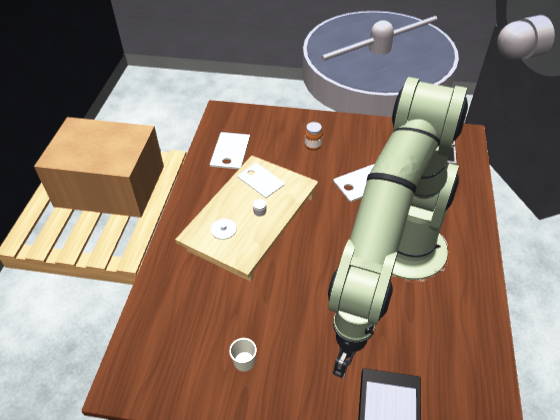

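Candidates for the gate, in top-view pixels: a plate on the step at (346,173), one on the bench at (415,123), and one on the bench at (384,313). Only the first lies on the step, and it looks the smallest. I'll measure all three and check with an enlarged crop.

```bash
cat > h.py <<'E'
import cv2,numpy as np
def world(c,zplane,uv):
    uv=np.atleast_2d(uv).astype(float); M=np.array(c["cam_to_world"])
    d=np.c_[(uv[:,0]-c["cx"])/c["fx"],-(uv[:,1]-c["cy"])/c["fy"],-np.ones(len(uv))]@M[:3,:3].T
    t=(zplane-M[2,3])/d[:,2]; return M[:3,3]+d*t[:,None]
def cloud(c):
    v,u=np.mgrid[:420,:560]; z=np.array(c["range_z"]); M=np.array(c["cam_to_world"])
    p=np.stack([(u-c["cx"])/c["fx"]*z,-(v-c["cy"])/c["fy"]*z,-z],-1)
    P=p@M[:3,:3].T+M[:3,3]; P[z==0]=np.nan; return P
def rect(mask,c,z):
    cs,_=cv2.findContours(mask.astype(np.uint8),cv2.RETR_EXTERNAL,cv2.CHAIN_APPROX_NONE)
    k=max(cs,key=cv2.contourArea)[:,0,:]
    W=world(c,z,k)[:,:2]
    r=cv2.minAreaRect(W.astype(np.float32)); b=cv2.boxPoints(r)
    return r,b,k
E
python3 - <<'E'
from h import *
for n in("top","side"):
    c=dict(np.load(f"{n}0.npz")); P=cloud(c); im=c["image"]; Z=P[...,2]
    hsv=cv2.cvtColor(im,cv2.COLOR_BGR2HSV)
    m=((Z>55)&(Z<130)).astype(np.uint8)
    nl,L,S,C=cv2.connectedComponentsWithStats(m)
    for i in range(1,nl):
        if S[i,4]>1500:
            r,b,k=rect(L==i,c,70); print(n,"step",r,"med z",np.nanmedian(Z[L==i]),b.round(0).tolist())
    w=((hsv[...,1]<60)&(hsv[...,2]>130)&(Z>-15)&(Z<140)).astype(np.uint8)
    nl,L,S,C=cv2.connectedComponentsWithStats(w)
    for i in range(1,nl):
        if S[i,4]>60:
            z=np.nanmedian(Z[L==i]); r,b,k=rect(L==i,c,z); print(n,C[i].round(0),S[i,4],"z",z.round(1),np.array(r[0]).round(1),np.array(r[1]).round(1),round(r[2],1),b.round(0).tolist())
c=dict(np.load("top0.npz"))
cv2.imwrite("pics/crop.png",cv2.resize(c["image"][80:260,180:400],None,fx=3.3,fy=3.3,interpolation=cv2.INTER_CUBIC))
E
```

```text
top step ((580.3403930664062, -34.189849853515625), (499.6813049316406, 301.5415954589844), 69.11302947998047) med z 69.7927008487984 [[350.0, -214.0], [632.0, -321.0], [810.0, 145.0], [529.0, 253.0]]
top step ((-51.336490631103516, -547.437744140625), (54.29508972167969, 329.9307556152344), 0.9683813452720642) med z 79.43856858940671 [[-81.0, -383.0], [-76.0, -713.0], [-21.0, -712.0], [-27.0, -382.0]]
top [416. 123.] 2702 z 9.3 [ 744.6 -411.2] [130.  210.8] 1.6 [[677.0, -308.0], [683.0, -518.0], [813.0, -515.0], [807.0, -304.0]]
top [253. 140.] 806 z 77.4 [654.1  76.5] [87.5 90.4] 1.6 [[609.0, 121.0], [612.0, 30.0], [699.0, 33.0], [697.0, 123.0]]
top [345. 173.] 2044 z 77.1 [ 568.2 -185.9] [104.2 163.8] 53.9 [[471.0, -180.0], [604.0, -276.0], [665.0, -192.0], [533.0, -96.0]]
top [290. 177.] 244 z 113.9 [542.5 -27. ] [43.9 45.9] 1.5 [[520.0, -5.0], [521.0, -51.0], [565.0, -49.0], [564.0, -3.0]]
top [ 89. 195.] 579 z 42.0 [494.7 538.4] [77.8 82.8] 1.5 [[455.0, 579.0], [457.0, 496.0], [535.0, 498.0], [532.0, 581.0]]
top [464. 233.] 418 z 98.9 [ 404.2 -502.1] [59.4 60.8] 1.4 [[374.0, -4
[... 1497 characters left out ...]
[319.0, -325.0], [771.0, -490.0], [980.0, 80.0], [528.0, 246.0]]
side [312. 143.] 104 z 38.7 [ 405.2 -474.3] [64.6 54.8] 2.4 [[372.0, -448.0], [374.0, -503.0], [439.0, -500.0], [436.0, -446.0]]
side [354. 182.] 745 z 10.0 [ 184.4 -303.8] [198.6 140.7] 35.9 [[63.0, -305.0], [145.0, -419.0], [306.0, -303.0], [224.0, -189.0]]
side [424. 263.] 944 z 13.0 [-56.6  55.1] [260.7 120.6] 44.4 [[-192.0, 7.0], [-108.0, -79.0], [79.0, 103.0], [-6.0, 189.0]]
side [243. 353.] 597 z 38.6 [498.4 512.6] [103.8  83. ] 74.6 [[445.0, 474.0], [525.0, 452.0], [552.0, 552.0], [472.0, 574.0]]
side [389. 402.] 1782 z 35.8 [ 52.1 597.6] [139.3 114.2] 0.1 [[-18.0, 655.0], [-17.0, 540.0], [122.0, 541.0], [122.0, 655.0]]
```

View pics/crop.png

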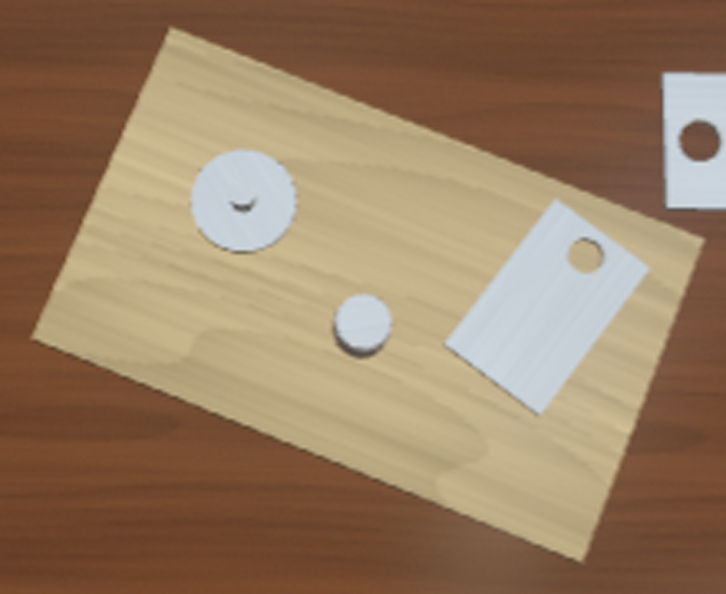

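The crop confirms it. The plate on the step measures about 164 x 104 mm at z = 77 mm, with its hole towards the far edge. The other two measure about 210 x 131 mm and lie on the bench at z = 9 mm, so they are decoys.

- **Step:** centre (580, -34), yaw -20.9°, top at z = 70.
- **Gate in the step frame:** (43, -146), turned -15°, with the nose about 30 mm short of the edge.

I'll use shut fingers held square to the step and push to the right of the gate's centre, so the gate turns square while it advances.

```bash
cat >> h.py <<'E'
a=np.radians(-20.88); ex=np.array([np.cos(a),np.sin(a)]); ey=np.array([-np.sin(a),np.cos(a)])
C=np.array([580.3,-34.2])
R=np.column_stack([np.r_[ey,0],np.r_[ex,0],[0,0,-1.]])
def S(x,y,z): return np.r_[C+x*ex+y*ey,z]
def tostep(w): w=np.asarray(w)[...,:2]-C; return np.stack([w@ex,w@ey],-1)
def gate(c,full=False):
    P=cloud(c); Z=P[...,2]; hsv=cv2.cvtColor(c["image"],cv2.COLOR_BGR2HSV)
    w=((hsv[...,1]<60)&(hsv[...,2]>130)&(Z>60)&(Z<90))
    sxy=tostep(P); w&=(sxy[...,1]<-60)&(sxy[...,1]>-260)&(sxy[...,0]>-140)&(sxy[...,0]<260)
    r,b,k=rect(w,c,78); b=tostep(b)
    n0=b[1]-b[0];n1=b[2]-b[1]; l=n0 if np.hypot(*n0)>np.hypot(*n1) else n1
    if l[0]<0:l=-l
    l=l/np.hypot(*l); cen=b.mean(0); return cen,np.degrees(np.arctan2(l[1],l[0])),r[1],(cen+80*l)[0]-150
E
python3 - <<'E'
from workcell import *; from h import *
print(gate(dict(np.load("top0.npz"))))
clamp()
movep(S(-78,-158,130),R)
hit=movel(S(-78,-158,66),max_speed=60,guard=4)
s=read_state(); print(hit,s["time"],s["eef_pos"],s["ft_force"],s["finger_gap"],tostep(s["eef_pos"]))
z=s["eef_pos"][2]; movel(S(-78,-158,z+2.5),max_speed=40)
c=camera("top"); cv2.imwrite("pics/t1.png",c["image"]); c2=camera("side"); cv2.imwrite("pics/s1.png",c2["image"])
s=read_state();print(s["time"],s["eef_pos"],s["ft_force"])
E
```

```text
(array([  42.48232244, -146.00470867]), np.float64(-15.175104334262775), (104.1197509765625, 163.6079864501953), np.float64(-30.30725135941185))
True 4.6083 [ 450.76014857 -154.02400319   70.05390498] [-1.32235572  1.08323612 11.96383768] 0.24364889812335236 [ -78.3261343 -158.124576 ]
4.9583 [ 451.05959625 -153.98964223   72.35512721] [-0.37900755  0.06060019  0.68917719]
```

The fingers touched the step at z = 70.05, as expected. First push next.

Run:
```python
from workcell import *; from h import *
movel(S(-20,-158,72.5),max_speed=50)
s=read_state(); print(s["time"],tostep(s["eef_pos"]),s["eef_pos"][2],s["ft_force"])
movel(S(-35,-158,72.5),max_speed=80)
c=camera("top"); cv2.imwrite("pics/t2.png",cv2.resize(c["image"][80:260,180:400],None,fx=3.3,fy=3.3)); print(gate(c))
```

```text
6.2667 [ -20.02389437 -157.95070105] 72.55558050078825 [-0.29940202 -0.95850379  0.09438365]
(array([  80.82012587, -110.18453977]), np.float64(-10.298332363515476), (45.78337097167969, 160.90176391601562), np.float64(9.53134520432394))
```

View pics/t2.png

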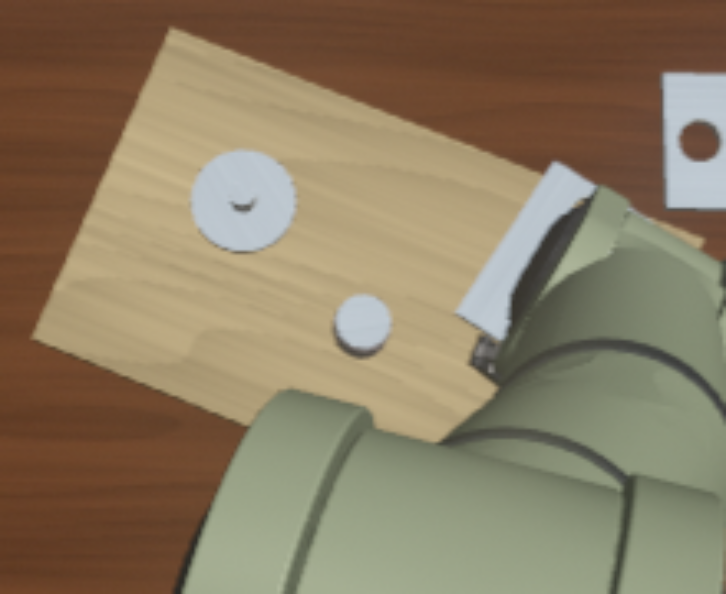

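The arm hides the right half of the gate. The left edge, in crop pixels (557,162) to (460,315), is clear and gives about -10°. I'll check with the side camera.

Run:
```python
from workcell import *; from h import *
c=camera("side"); cv2.imwrite("pics/s2.png",cv2.resize(c["image"][120:300,150:370],None,fx=3.3,fy=3.3)); 
P=cloud(c);Z=P[...,2]
```

```text
(no output)
```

View pics/s2.png

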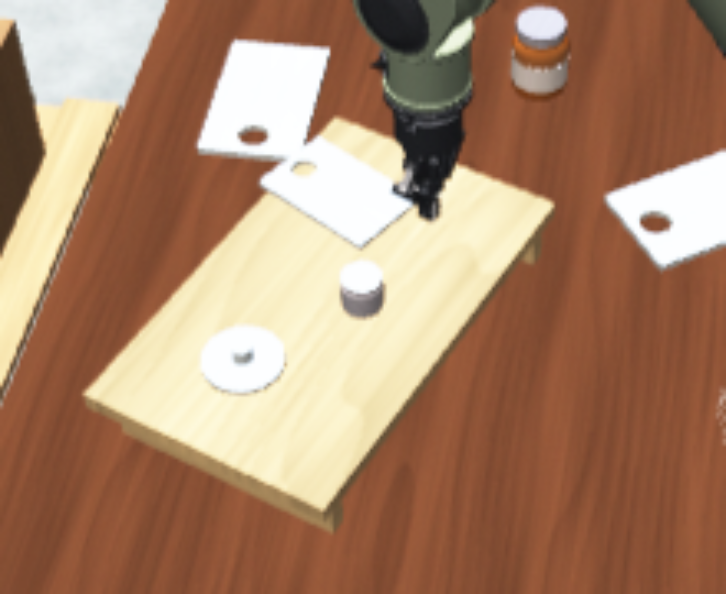

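The side camera sees the left edge and both left corners, with the nose-left corner at crop (263,183) and the rear-left at (362,245). I'll fit the gate there and calibrate against the first side picture, where I know the pose.

```bash
cat >> h.py <<'E'
def sidecorners(c,name=None):
    hsv=cv2.cvtColor(c["image"],cv2.COLOR_BGR2HSV)
    P=cloud(c); s=tostep(world(c,78,np.stack(np.meshgrid(np.arange(560),np.arange(420)),-1).reshape(-1,2))).reshape(420,560,2)
    w=(hsv[...,1]<35)&(hsv[...,2]>150)&(s[...,1]>-240)&(s[...,1]<-60)&(s[...,0]>-140)&(s[...,0]<245)&(abs(P[...,2]-76)<14)
    w=cv2.morphologyEx(w.astype(np.uint8),cv2.MORPH_OPEN,np.ones((3,3)))
    if name: cv2.imwrite(name,cv2.resize(w[120:300,150:370]*255,None,fx=3,fy=3))
    cs,_=cv2.findContours(w,cv2.RETR_EXTERNAL,cv2.CHAIN_APPROX_NONE)
    k=max(cs,key=cv2.contourArea)[:,0,:]; p=tostep(world(c,78,k))
    return p, cv2.boxPoints(cv2.minAreaRect(p.astype(np.float32))), cv2.minAreaRect(p.astype(np.float32))
E
python3 - <<'E'
from workcell import *; from h import *
for n,c in(("0",dict(np.load("side0.npz"))),("2",camera("side"))):
    p,b,r=sidecorners(c,f"pics/m{n}.png"); print(n,b.round(1).tolist(),r)
E
```

```text
0 [[-48.20000076293945, -180.0], [112.30000305175781, -222.89999389648438], [140.3000030517578, -118.30000305175781], [-20.200000762939453, -75.4000015258789]] ((46.048675537109375, -149.12249755859375), (108.27456665039062, 166.091064453125), 75.04265594482422)
2 [[-11.600000381469727, -179.60000610351562], [145.89999389648438, -210.39999389648438], [166.5, -104.5], [9.0, -73.80000305175781]] ((77.44063568115234, -142.09115600585938), (107.83527374267578, 160.44134521484375), 78.96031188964844)
```

View pics/m2.png

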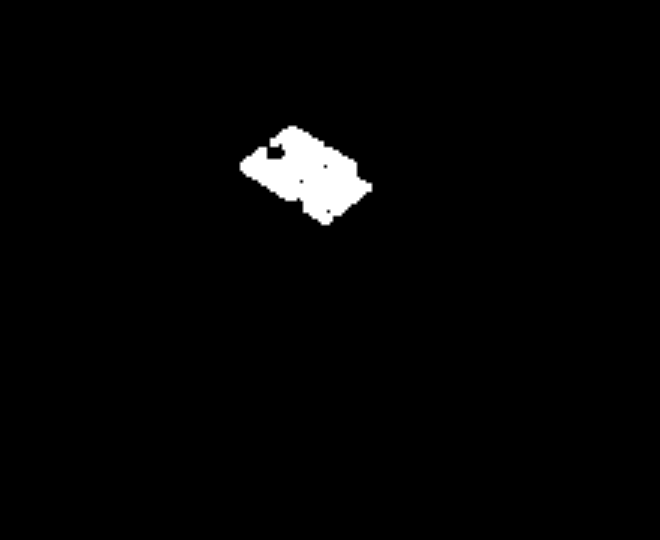

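The gate is at about -10.5°, with its centre near (74, -139). It turned less than I predicted, so I'll push nearer its rear-right corner.

Run:
```python
from workcell import *; from h import *
movel(S(-35,-168,72.5),max_speed=60)
movel(S(3,-168,72.5),max_speed=50)
s=read_state(); print(s["time"],tostep(s["eef_pos"]),s["eef_pos"][2],s["ft_force"])
movel(S(-15,-168,72.5),max_speed=80)
c=camera("side"); p,b,r=sidecorners(c,"pics/m3.png"); print(b.round(1).tolist(),r)
t=camera("top"); print(gate(t))
cv2.imwrite("pics/s3.png",np.hstack([cv2.resize(x["image"][y0:y0+180,x0:x0+180],None,fx=2.2,fy=2.2) for x,y0,x0 in((c,120,180),(t,80,240))]))
```

```text
7.975 [   2.96758195 -167.91514148] 72.49238395585259 [-0.35157721 -0.12350533  0.95267279]
[[14.600000381469727, -180.6999969482422], [174.6999969482422, -196.3000030517578], [185.1999969482422, -88.30000305175781], [25.100000381469727, -72.69999694824219]] ((99.92595672607422, -134.48997497558594), (108.4708251953125, 160.85549926757812), 84.4292221069336)
(array([  99.00386589, -113.25837564]), np.float64(-6.498295887477794), (67.53955078125, 161.18414306640625), np.float64(28.489883664228614))
```

View pics/s3.png

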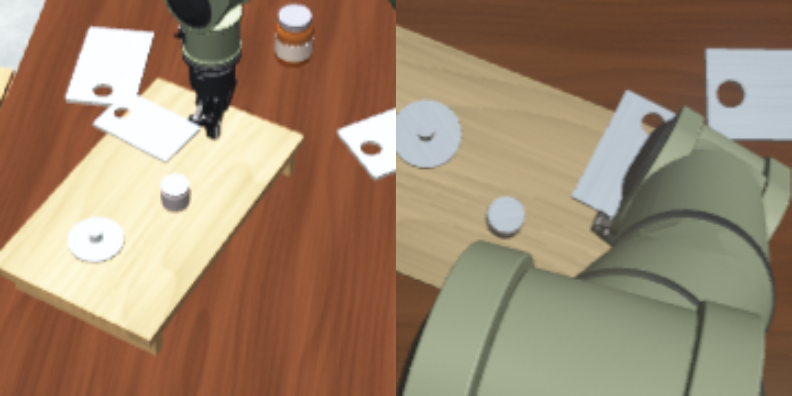

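The gate is at about -6°, with roughly 28 mm of overhang. I'll do one more push at the same offset, then lift clear for an open view.

Run:
```python
from workcell import *; from h import *
movel(S(24,-168,72.5),max_speed=50)
s=read_state(); print(s["time"],tostep(s["eef_pos"]),s["eef_pos"][2],s["ft_force"])
movel(S(5,-168,72.5),max_speed=80)
c=camera("side"); p,b,r=sidecorners(c,"pics/m4.png"); print(b.round(1).tolist(),r)
print(gate(camera("top")))
movel(S(5,-168,150),max_speed=120)
movep(S(-120,60,260),R)
t=camera("top");c=camera("side"); print(gate(t),sidecorners(c)[2],read_state()["time"])
cv2.imwrite("pics/s4.png",np.hstack([cv2.resize(x["image"][y0:y0+180,x0:x0+180],None,fx=2.2,fy=2.2) for x,y0,x0 in((c,120,180),(t,80,240))]))
```

```text
9.3833 [  23.93613007 -167.93446075] 72.48029206210374 [ 0.4156012   0.18807673 -0.55735162]
[[33.79999923706055, -73.80000305175781], [36.0, -183.10000610351562], [198.10000610351562, -179.89999389648438], [195.89999389648438, -70.5999984741211]] ((115.94087219238281, -126.86900329589844), (162.13401794433594, 109.30206298828125), 1.128421425819397)
(array([ 113.14689718, -110.61363528]), np.float64(-0.42941493725871743), (79.31689453125, 161.6589813232422), np.float64(43.144650370183456))
(array([ 113.44336375, -122.89275341]), np.float64(0.616560401627657), (103.52450561523438, 160.98687744140625), np.float64(43.43873181914924)) ((116.6293716430664, -125.9117431640625), (159.99130249023438, 108.57270050048828), 0.5439420342445374) 11.8583
```

View pics/s4.png

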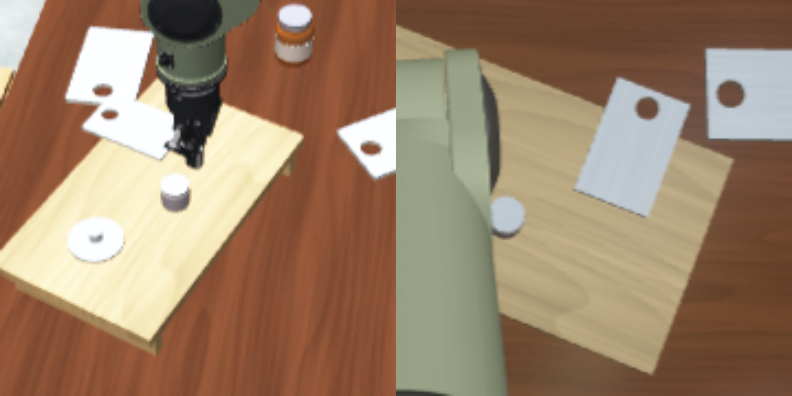

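The top view is clear now. The gate is square within 0.6° and its centre is at (113, -123). The overhang is about 43 to 45 mm. I'll give it a centred push of 6 mm more to reach the middle of the tolerance.

Run:
```python
from workcell import *; from h import *
movep(S(5,-122,120),R)
print(movel(S(5,-122,72.5),max_speed=80,guard=8))
movel(S(30,-122,72.5),max_speed=35)
s=read_state(); print(s["time"],tostep(s["eef_pos"]),s["ft_force"])
movel(S(8,-122,72.5),max_speed=80)
movel(S(8,-122,150),max_speed=120)
movep(S(-180,40,280),R)
t=camera("top");c=camera("side"); print(gate(t),sidecorners(c)[2],read_state()["time"])
cv2.imwrite("pics/s5.png",np.hstack([cv2.resize(x["image"][y0:y0+180,x0:x0+180],None,fx=2.2,fy=2.2) for x,y0,x0 in((c,120,180),(t,80,240))]))
P=cloud(t);g=tostep(P);m=(abs(g[...,1]+123)<35);
for lo,hi in((45,75),(90,130),(160,172)):
    q=m&(g[...,0]>lo)&(g[...,0]<hi); print(np.nanmedian(P[...,2][q]))
# lid/tin compare in side view
c0=dict(np.load("side0.npz"))
for n,(u0,u1,v0,v1) in dict(lid=(205,240,215,245),tin=(250,270,196,220),cup=(225,262,335,375),jar=(300,325,120,150)).items():
    print(n,cv2.phaseCorrelate(*[cv2.cvtColor(x["image"],cv2.COLOR_BGR2GRAY)[v0:v1,u0:u1].astype(float) for x in(c0,c)]))
```

```text
False
14.4917 [  30.03140166 -122.03152947] [-0.22963411  0.18331276  0.00786657]
(array([ 119.62140294, -123.3662061 ]), np.float64(0.32639575818513766), (103.59852600097656, 160.97132873535156), np.float64(49.62010485514213)) ((122.32952117919922, -126.21904754638672), (161.55223083496094, 108.25399017333984), 1.1284213066101074) 16.9
77.31768526167923
77.37657478275798
76.62199029127339
lid ((0.021503757526428302, -0.02100023494101322), 1.0007290330843897)
tin ((0.019912242423176352, 0.030033073523638265), 1.043330335707063)
cup ((-0.011036474568012267, 0.018672036468828423), 1.000099877467796)
jar ((0.30253328528595347, -0.49770152696480885), 0.4743066077499859)
```

View pics/s5.png

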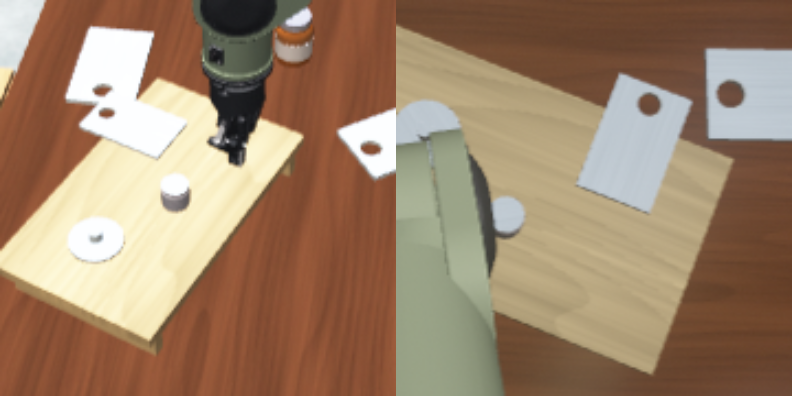

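Run:
```python
from workcell import *; from h import *
t=camera("top"); t0=dict(np.load("top0.npz"))
print(cv2.phaseCorrelate(*[cv2.cvtColor(x["image"],cv2.COLOR_BGR2GRAY)[215:255,430:485].astype(float) for x in(t0,t)]))
finish_job()
```

```text
((0.01756644847370481, 0.02070755691430648), 0.9956038796230869)
the job is handed in; nothing more can be done
```

I pushed the gate flat across the step with shut fingertips and handed the job in at about 17 s of the 38 s allowed. Three pushes near its rear-right corner turned it from -15° to square, and a centred 6 mm push finished the overhang. I then took the hand away to a point well above the step.

My last checks before handing in:
- **Overhang:** 49.6 mm by the top camera. The fingertip position implies about 51 mm, and the side camera about 49 mm after I corrected its known offset.
- **Squareness:** 0.3° by the top camera and 1.1° by the side camera, against a limit of 8.6°.
- **Position and height:** the gate is at y = -123 mm on the step. Its top face reads 77 mm along its length, so it lies flat.
- **Other objects:** the lid, tin, cup and jar have not moved (image shift under 0.05 pixel). The jar's side-view check was unreliable because the arm partly hid it, but the top view showed it unmoved.

The first two pushes turned the gate less than I had predicted. I corrected for that by moving the contact point nearer the rear-right corner. The job reports no verdict, so these measurements are the only confirmation.

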